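Sweep the terminal-well cover and lift it level

ROBOT

A 6-joint arm with a two-finger parallel gripper is mounted at the origin on the work surface. World frame = base frame: x ahead of the robot, y to its left, z up, the work surface at z = 0. Lengths are in m, angles in degrees, forces in N, time in s.
With the tool pointing down it reaches from about 0.275 to 0.725 m from the base axis. Payload 15.9 kg.
Tool frame: the origin (TCP) lies where the fingers leave the gripper's body, on its centre line; the fingertips stand 73 mm ahead of it and the grasp point (between the pads) lies 54 mm ahead of it; z points along the fingers, y is the line along which they close (so a half turn about z gives the same grasp; the last joint's range is limited). The gripper opens to 85 mm and grips with 20 to 120 N. Pads are 22 mm wide; open, the fingers measure 114 mm over their backs; the gripper's body (76 mm by 85 mm) begins 54 mm behind the grasp point. The pads swing forward as they close: fully open they stand 13 mm farther back than shut.
Start: joints at [63.598, 12.198, -1.971, 75.831, 0, 90], TCP at [0.222, 0.448, 0.304] pointing down, gripper open.
Joint ranges: [-170.91, 170.91], [-42.67, 98.43], [-65.05, 77.54], [-120.47, 116.71], [-90, 82.35], [-180, 180]. Speed limits (degrees/s): [108.29, 108.29, 136.94, 147.25, 180, 180].

INTERFACE

Orientations are given as a 3x3 rotation matrix whose columns are the frame's x, y, z axes.
In Python, from cell import bot, vision, order gives the robot as it stands.
- The arm moves only by the tool carry_out, never from a script. Its argument "rows" is a list that holds one entry, the list of rows, each a list of 5 numbers: the finger opening in mm, from 0 to 85.4, then the shift along the tool's x, y, z in units of 30 mm (1.0 is 30 mm), then the turn about the tool's z in units of 6 degrees (1.0 is 6 degrees). In form: [[[gripper, dx, dy, dz, twist], ...]]. A call has exactly 8 rows; each row shifts and turns the commanded pose from where the row before left it, along the tool's axes as they then stand; what a row does not reach is not made up. A row lasts 1/10 s, in which the tool goes at most 50 mm and 8.59 degrees, less where a joint would pass 70% of its speed; a pose out of reach is approached as far as the arm can. A call is refused whole if a number of a shift passes 1 or a number of a turn 1, either way. A call with a gripper value outside its range is refused whole. The fingers move at their own pace and stop on an object; "newtons" is the grip in N (left out, the last holds). Time passes only in rows, so rows that do not move let the fingers close, or fill a call up. It gives the time, the measured TCP pose, the force, the opening and the grip force at its end, in the units of the state.
- bot.state(): the state, without advancing time (a new reading comes with each control period).
- vision.read_camera(name): name is "scene" or "top" or "wrist"; returns a dict with "pixels" (420x560x3 uint8, red, green, blue), "z_map" (420x560 float32, m along the optical axis (not along the pixel's ray), 0 where there is no reading), "intrinsics" (3x3 intrinsics, pixels), "T" (4x4, takes a point from camera to world coordinates); the wrist camera has in their place "tool_from_camera" (4x4, takes a point from camera to tool coordinates, whose origin is the TCP and whose axes are the flange's). Camera axes: x right, y down, z forward; pixel columns grow to the right and rows downward; lengths in m; the calibration is good to about 2 mm. The wrist camera is an equidistant fisheye: a pixel r from the principal point sees the ray r / f radians off the axis. A picture is of the moment at which its call begins: read the wrist's pose just before it.
- order.job_done(): hands the job in; it is judged then, once.
The state is a dict: "time_s": time; "joint_positions": joint angles; "joint_vel": joint speeds; "joint_efforts": joint torques, N m; "tool_pos": TCP position; "tcp_rot": TCP orientation; "wrist_force": force on the tool from outside, world axes, zero at the start; "torque": the same for the moment, N m; "finger_gap": finger opening in m; "gripper_force": force on a finger pad.
Only numpy, scipy, OpenCV 4.12 (cv2) and the standard library are available. Lean on these libraries where they do the work, as an engineer would, in place of code of your own. Each camera call takes 0.05 s, during which the arm holds its last target. There are 200 camera calls.

TASK

Some brass chips are lying on the cover of the test jig's terminal well: with the wooden scraper block, and not with the gripper itself, sweep all four off the cover into the catch tray, then stand the scraper upright on the bench again and let go of it. Only then take the cover by its handle, lift it straight up, keeping it level, to about 10 cm above the well's rim, and finish holding it there, steady and level over the well; do not put it down. Leave the contactor, the meter and the screwdriver alone.

Things in the scene. Friction and masses are not known exactly. Their poses are not given: they have to be found in the camera images.
- well: Open grey box, the terminal well of a test jig, fixed to the bench; 140 x 210 x 55 mm high (x, y, z), walls 6 mm. Origin: centre of its underside, on the bench. Its y axis points from the well to the catch tray (roughly to the robot's left); z up.
- tray: Dark steel open catch tray, fixed to the +y side of the well and turning with it; 170 x 100 x 35 mm high, walls 3 mm, floor 3 mm, inside 164 x 94 mm. Origin: centre of its underside, on the bench, 158 mm along y from the well's origin. Axes as the well's. Its mouth begins just under the cover's +y edge.
- cover: Loose flat aluminium cover lying on the well's rim, 150 x 230 x 5 mm, 0.5 kg, with a black bar handle across its middle and four 8 mm lugs underneath that sit inside the well's mouth with about 3 mm of play. Origin: centre of the plate's underside, 55 mm above the bench at the start, straight over the well's origin; the plate's top is 5 mm higher. Axes as the well's: its +y edge, 115 mm from the origin, overhangs the well by 10 mm and lies over the tray's near wall.
- cover_handle (a point): Middle of the cover's black bar handle, over the cover's centre of mass. The bar is 90 mm long along the cover's x, 12 mm thick along y, 16 mm high; its middle is 28 mm above the plate's top, its top 36 mm above; open underneath except for two posts at its ends.
- scraper: Wooden scraper block standing on the bench, 0.16 kg: a foot 140 mm long (its x), 24 mm thick (y) and 32 mm high, with an upright grip block 50 mm long (x), 26 mm thick (y) on the middle of it, up to 78 mm above the underside. Origin: centre of its underside. It starts on the bench left or right of the jig, its x roughly along the robot's x.
- scraper_grip (a point): Point to hold on the scraper's grip block: on its middle, 58 mm above the scraper's underside; take it across the 26 mm thickness (the scraper's y).
- contactor: Bystander: black and grey contactor standing on the bench, 75 x 45 x 80 mm high, on the other side of the jig from the scraper. Origin: centre of its underside. Leave alone.
- meter: Bystander: yellow hand-held meter lying crosswise on the bench beyond the jig, 150 x 75 x 32 mm. Origin: centre of its underside. Leave alone.
- screwdriver: Bystander: screwdriver, about 20 cm long, lying crosswise on the bench beyond the jig. Origin: underside of its middle. Leave alone.
- chip1: Loose brass chip (off-cut), 16 x 12 x 7 mm, 11 g, lying flat on the tray-side half of the cover, 50 to 95 mm from the handle's line and within 46 mm of the cover's y axis. Origin: centre of its underside.
- chip2: Loose brass chip (off-cut), 14 x 12 x 7 mm, 11 g, lying flat on the tray-side half of the cover, 50 to 95 mm from the handle's line and within 46 mm of the cover's y axis. Origin: centre of its underside.
- chip3: Loose brass chip (off-cut), 16 x 12 x 7 mm, 11 g, lying flat on the tray-side half of the cover, 50 to 95 mm from the handle's line and within 46 mm of the cover's y axis. Origin: centre of its underside.
- chip4: Loose brass chip (off-cut), 15 x 12 x 7 mm, 11 g, lying flat on the tray-side half of the cover, 50 to 95 mm from the handle's line and within 46 mm of the cover's y axis. Origin: centre of its underside.

How it is judged (in metres and radians):
On the way, in this order (a step that is already met when the one before it is completed fails the run):
1. all four chips lie in the catch tray, the cover still on the well (x of chip1 in the frame of tray between -0.083 and 0.083 m and y of chip1 in the frame of tray between -0.048 and 0.048 m and z of each of chip1, chip2, chip3, chip4 in the frame of tray below 0.032 m and x of chip2 in the frame of tray between -0.083 and 0.083 m and y of chip2 in the frame of tray between -0.048 and 0.048 m and x of chip3 in the frame of tray between -0.083 and 0.083 m and y of chip3 in the frame of tray between -0.048 and 0.048 m and x of chip4 in the frame of tray between -0.083 and 0.083 m and y of chip4 in the frame of tray between -0.048 and 0.048 m and z of cover in the frame of well below 0.062 m and angle between cover's own z axis and vertical below 0.06 rad), for 0.2 s.
2. the scraper stands upright on the bench, let go (height (world z) of scraper between -0.006 and 0.006 m and angle between scraper's own z axis and vertical below 0.1 rad and linear speed of scraper below 0.02 m/s and contact force between the fingers and scraper below 0.1 N), for 0.2 s.
3. the cover is held level above the well (z of cover in the frame of well between 0.115 and 0.195 m and horizontal distance between cover and well below 0.06 m and angle between cover's own z axis and vertical below 0.09 rad and linear speed of cover below 0.02 m/s and angular speed of cover below 0.1 rad/s and contact force between the fingers and cover above 2 N), for 0.2 s.
At the end, for the whole second after the job is handed in: Cover held steady (under 20 mm/s), level within 0.09 rad, plate 60 to 140 mm above the rim, centre within 60 mm of over the well, touching nothing but the gripper; all four chips in the tray; scraper upright on the bench, let go (all of step 2 and all of step 3 and contact force between cover and well below 0.1 N and contact force between cover and tray below 0.1 N and contact force between cover and scraper below 0.1 N and x of chip1 in the frame of tray between -0.083 and 0.083 m and y of chip1 in the frame of tray between -0.048 and 0.048 m and z of each of chip1, chip2, chip3, chip4 in the frame of tray below 0.032 m and x of chip2 in the frame of tray between -0.083 and 0.083 m and y of chip2 in the frame of tray between -0.048 and 0.048 m and x of chip3 in the frame of tray between -0.083 and 0.083 m and y of chip3 in the frame of tray between -0.048 and 0.048 m and x of chip4 in the frame of tray between -0.083 and 0.083 m and y of chip4 in the frame of tray between -0.048 and 0.048 m); the arm keeps its last pose, push and grip.
It fails at once if a chip is pushed or picked with the fingers or the arm (contact force between any of the fingers, the arm and chip1 above 0.5 N or contact force between any of the fingers, the arm and chip2 above 0.5 N or contact force between any of the fingers, the arm and chip3 above 0.5 N or contact force between any of the fingers, the arm and chip4 above 0.5 N).
It fails at once if the cover is lifted while a chip is not in the tray (z of cover in the frame of well above 0.075 m and not ((x of chip1 in the frame of tray between -0.083 and 0.083 m and y of chip1 in the frame of tray between -0.048 and 0.048 m and z of chip1 in the frame of tray below 0.032 m) and (x of chip2 in the frame of tray between -0.083 and 0.083 m and y of chip2 in the frame of tray between -0.048 and 0.048 m and z of chip2 in the frame of tray below 0.032 m) and (x of chip3 in the frame of tray between -0.083 and 0.083 m and y of chip3 in the frame of tray between -0.048 and 0.048 m and z of chip3 in the frame of tray below 0.032 m) and (x of chip4 in the frame of tray between -0.083 and 0.083 m and y of chip4 in the frame of tray between -0.048 and 0.048 m and z of chip4 in the frame of tray below 0.032 m))).
It fails at once if the cover is tipped by more than 0.3 rad (angle between cover's own z axis and vertical above 0.3 rad).
It fails at once if a bystander is moved by more than 30 mm (distance of any of contactor, meter, screwdriver from where it was at the start of the episode above 0.03 m).
It also fails if it takes over 64 s, if anything falls off the work surface, if the arm or the gripper's body presses on something with over 40 N, if the wrist force passes 120 N, or if a joint passes its speed limit or range.

## Working session

There is one attempt and no reset: what is moved stays moved. The work goes in short steps, Python scripts to look and compute and a tool call to move; the robot and the scene stay as the last step left them, time stands still between calls to the robot, and variables do not carry over. Pictures are saved under pics/ and viewed, at most 10 in all, crops included, and the job is handed in when it is done.

Besides the shell and the picture viewer there is one more tool, called after "Emit:" by a JSON object that holds its "fn" and its "kwargs". carry_out: Moves the arm, as the interface text tells. Its arguments: {"type":"object","properties":{"rows":{"type":"array"},"newtons":{"type":"number"}},"required":["rows"]}

```bash
ls; mkdir -p pics
cat > h.py <<'E'
import numpy as np,cv2
from cell import bot,vision,order
def cloud(c):
    z=c["z_map"];K=c["intrinsics"];h,w=z.shape
    u,v=np.meshgrid(np.arange(w),np.arange(h))
    P=np.stack([(u-K[0,2])/K[0,0]*z,(v-K[1,2])/K[1,1]*z,z],-1)
    return P@c["T"][:3,:3].T+c["T"][:3,3]
def st():
    s=bot.state();print({k:np.round(s[k],4).tolist() for k in("time_s","joint_positions","tool_pos","tcp_rot","wrist_force","finger_gap","gripper_force")})
E
python3 - <<'E'
from h import *
st()
for n in("top","scene"):
    c=vision.read_camera(n);np.savez(n+".npz",**c);cv2.imwrite(f"pics/{n}0.png",c["pixels"][:,:,::-1]);print(c["T"].round(3).tolist(),c["intrinsics"].tolist())
E
```

```text
pics
{'time_s': 0.0, 'joint_positions': [63.5971, 12.2234, -2.0084, 75.8303, -0.0, 90.0001], 'tool_pos': [0.2222, 0.4476, 0.3034], 'tcp_rot': [[-0.8957, 0.4447, -0.0005], [0.4447, 0.8957, -0.001], [-0.0, -0.0011, -1.0]], 'wrist_force': [-0.1341, -0.2643, -0.2708], 'finger_gap': 0.0851, 'gripper_force': 0.0}
[[0.003, -0.987, 0.16, 0.427], [-1.0, -0.002, 0.006, 0.009], [-0.005, -0.16, -0.987, 1.174], [0.0, 0.0, 0.0, 1.0]] [[517.8502471223181, 0.0, 271.9141472305847], [0.0, 517.8502471223181, 201.0774495227477], [0.0, 0.0, 1.0]]
[[-0.411, 0.705, -0.578, 1.206], [0.912, 0.323, -0.254, 0.255], [0.008, -0.632, -0.775, 0.894], [0.0, 0.0, 0.0, 1.0]] [[497.19621312239826, 0.0, 283.871050940559], [0.0, 497.19621312239826, 209.01219562175422], [0.0, 0.0, 1.0]]
```

View pics/top0.png

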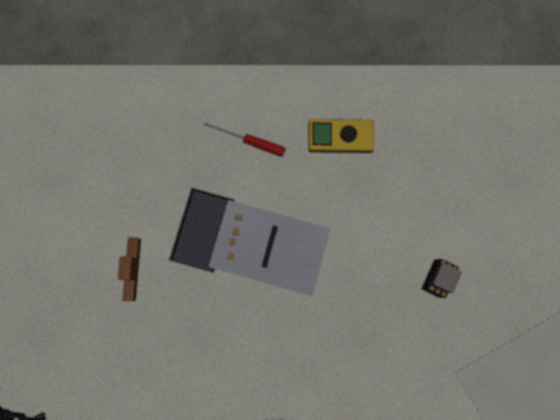

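View pics/scene0.png

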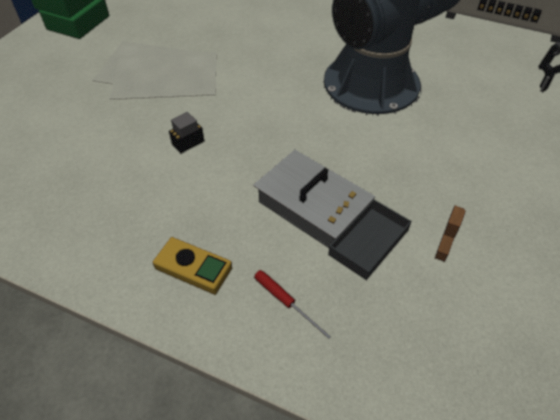

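The top view shows the scraper near px (131,269), the tray at (200,230), the cover at (270,248) with its handle at (270,246), and four chips near (235,218–256). The contactor, meter and screwdriver are clear of these. Next I measure the poses.

```bash
cat > m.py <<'E'
from h import *
def rect(p):
    r=cv2.minAreaRect((p*1000).astype(np.float32)); b=cv2.boxPoints(r)
    e=[b[1]-b[0],b[2]-b[1]]; e=max(e,key=np.linalg.norm)
    return np.round(r[0],1),np.round(sorted(r[1]),1),round(np.degrees(np.arctan2(e[1],e[0]))%180,2)
def rays(c,uv,zp):
    K=c["intrinsics"];uv=np.asarray(uv,float);d=np.c_[(uv[:,0]-K[0,2])/K[0,0],(uv[:,1]-K[1,2])/K[1,1],np.ones(len(uv))]@c["T"][:3,:3].T
    t=c["T"][:3,3];return (t+d*((zp-t[2])/d[:,2])[:,None])[:,:2]
def px(m):
    v,u=np.nonzero(m);return np.c_[u,v]
def big(m):
    n,l,s,_=cv2.connectedComponentsWithStats(m.astype(np.uint8));return l==1+np.argmax(s[1:,4])
def measure(c):
    P=cloud(c);hsv=cv2.cvtColor(c["pixels"],cv2.COLOR_RGB2HSV);H,S,V=[hsv[...,i].astype(int) for i in range(3)]
    Z=P[...,2];X=P[...,0];Y=P[...,1]
    zone=(X>.15)&(X<.6)&(Y>-.2)&(Y<.4)
    brown=zone&(H<20)&(S>90)&(Z<.2)
    cov=big(zone&(Z>.05)&(Z<.064)&(S<60))
    return P,H,S,V,Z,X,Y,zone,brown,cov
E
python3 - <<'E'
from m import *
for n in("top","scene"):
    c=dict(np.load(n+".npz"));P,H,S,V,Z,X,Y,zone,brown,cov=measure(c)
    print(n,"cover",rect(P[cov][:,:2]),rect(rays(c,px(cov),.06)),np.median(Z[cov]))
    hd=zone&(Z>.082)&(Z<.11)&(V<70)&(Y<.15);print("handle",hd.sum(),rect(rays(c,px(hd),.096)))
    b=brown&(Y>.2)
    f=b&(Z>.02)&(Z<.045);g=b&(Z>.06);print("foot",f.sum(),rect(rays(c,px(f),.032)),"grip",g.sum(),rect(rays(c,px(g),.078)),np.median(Z[g]))
    ch=(zone&(H<25)&(S>70)&(Y<.2)&(Z>.045)).astype(np.uint8)
    k,l,s,ce=cv2.connectedComponentsWithStats(ch)
    print("chips",[ (s[i,4],rays(c,[ce[i]],.066)[0].round(4).tolist()) for i in range(1,k) if s[i,4]>5])
    t=big(zone&(V<75)&(Z<.05)&(Y>.02)&(Y<.27));print("tray",t.sum(),rect(P[t][:,:2]))
E
```

```text
top cover (array([506.3,  21.1]), array([150.3, 230.1]), np.float32(74.58)) (array([506.2,  21.2]), array([149.6, 229.5]), np.float32(74.5)) 0.05843313012587048
handle 221 (array([506.2,  20.3]), array([10.9, 88.7]), np.float32(164.52))
foot 465 (array([460.9, 324.5]), array([ 24.6, 135.1]), np.float32(177.9)) grip 288 (array([460. , 323.1]), array([27.6, 48.4]), np.float32(178.07)) 0.07494468902025275
chips [(np.int32(30), [0.5708, 0.0874]), (np.int32(32), [0.5405, 0.094]), (np.int32(27), [0.5183, 0.1004]), (np.int32(30), [0.4871, 0.1039])]
tray 2325 (array([537.5, 175. ]), array([ 98. , 144.3]), np.float32(164.86))
scene cover (array([507.9,  19.2]), array([153.3, 232.3]), np.float32(75.09)) (array([509.2,  19.1]), array([152.1, 230.9]), np.float32(74.59)) 0.06027540597083869
handle 238 (array([513.9,  20.9]), array([17. , 97.6]), np.float32(163.88))
foot 249 (array([467.2, 325. ]), array([ 21. , 148.4]), np.float32(177.78)) grip 261 (array([470.8, 324.9]), array([23.6, 63.9]), np.float32(176.56)) 0.0769319222405852
chips [(np.int32(31), [0.4871, 0.1029]), (np.int32(27), [0.5182, 0.0999]), (np.int32(30), [0.54, 0.0928]), (np.int32(31), [0.5715, 0.0873])]
tray 2854 (array([540.2, 172. ]), array([104., 155.]), np.float32(163.37))
```

```bash
cat > plan.py <<'E'
# usage: plan.py x y z yaw nrows   (TCP target, yaw = world angle of tool y, deg); prints rows dx,dy,dz,twist
import sys
from h import *
x,y,z,yaw,n=map(float,sys.argv[1:]);n=int(n);st();s=bot.state()
R=np.array(s["tcp_rot"]);p=np.array(s["tool_pos"])
a=np.degrees(np.arctan2(R[1,1],R[0,1]));da=(yaw-a+90)%180-90
print("yaw",a.round(2),"d",np.round(np.array([x,y,z])-p,4),da.round(2))
t=np.array([x,y,z])
for i in range(n):
    th=np.radians(a);ty=np.array([np.cos(th),np.sin(th),0]);tz=np.array([0,0,-1.]);tx=np.cross(ty,tz)
    st_=(t-p)/(n-i);r=np.array([tx@st_,ty@st_,tz@st_])/.03;w=-((yaw-a+90)%180-90)/6/(n-i)
    r=r.round(2);w=round(w,2);print([*r.tolist(),w]);p=p+.03*(r[0]*tx+r[1]*ty+r[2]*tz);a-=w*6
E
python3 plan.py .461 .324 .19 88 16
```

```text
{'time_s': 0.1, 'joint_positions': [63.5982, 12.2206, -2.0031, 75.8309, -0.0019, 90.0003], 'tool_pos': [0.2222, 0.4476, 0.3035], 'tcp_rot': [[-0.8957, 0.4447, -0.0004], [0.4447, 0.8957, -0.0009], [-0.0, -0.001, -1.0]], 'wrist_force': [-0.9306, -0.6461, -0.4933], 'finger_gap': 0.085, 'gripper_force': 0.0}
yaw 63.6 d [ 0.2388 -0.1236 -0.1135] 24.4
[-0.56, -0.01, 0.24, np.float64(-0.25)]
[-0.56, -0.02, 0.24, np.float64(-0.25)]
[-0.56, -0.04, 0.24, np.float64(-0.25)]
[-0.56, -0.05, 0.24, np.float64(-0.26)]
[-0.56, -0.07, 0.24, np.float64(-0.25)]
[-0.55, -0.08, 0.23, np.float64(-0.26)]
[-0.55, -0.1, 0.24, np.float64(-0.25)]
[-0.55, -0.11, 0.23, np.float64(-0.26)]
[-0.54, -0.13, 0.24, np.float64(-0.25)]
[-0.54, -0.14, 0.23, np.float64(-0.26)]
[-0.54, -0.16, 0.24, np.float64(-0.25)]
[-0.53, -0.17, 0.23, np.float64(-0.26)]
[-0.53, -0.19, 0.24, np.float64(-0.25)]
[-0.52, -0.2, 0.23, np.float64(-0.26)]
[-0.52, -0.21, 0.24, np.float64(-0.25)]
[-0.52, -0.23, 0.23, np.float64(-0.26)]
```

Emit:
{"fn": "carry_out", "kwargs": {"rows": [[[70,-0.56,-0.01,0.24,-0.25],[70,-0.56,-0.02,0.24,-0.25],[70,-0.56,-0.04,0.24,-0.25],[70,-0.56,-0.05,0.24,-0.26],[70,-0.56,-0.07,0.24,-0.25],[70,-0.55,-0.08,0.23,-0.26],[70,-0.55,-0.1,0.24,-0.25],[70,-0.55,-0.11,0.23,-0.26]]], "newtons": 50}}

```text
time_s: 0.9
tool_pos: [0.3423, 0.3857, 0.2463]
tcp_rot: [[-0.97, 0.245, -0.0], [0.245, 0.97, -0.001], [0.0, -0.001, -1.0]]
wrist_force: [0.1, 0.0, 0.3]
finger_gap: 0.0699
gripper_force: 0.0
```

Emit:
{"fn": "carry_out", "kwargs": {"rows": [[[70,-0.54,-0.13,0.24,-0.25],[70,-0.54,-0.14,0.23,-0.26],[70,-0.54,-0.16,0.24,-0.25],[70,-0.53,-0.17,0.23,-0.26],[70,-0.53,-0.19,0.24,-0.25],[70,-0.52,-0.2,0.23,-0.26],[70,-0.52,-0.21,0.24,-0.25],[70,-0.52,-0.23,0.23,-0.26]]]}}

```text
time_s: 1.7
tool_pos: [0.4616, 0.3236, 0.1898]
tcp_rot: [[-0.999, 0.034, -0.001], [0.034, 0.999, -0.0], [0.001, -0.0, -1.0]]
wrist_force: [-0.5, 0.9, 0.4]
finger_gap: 0.0703
gripper_force: 0.0
```

```bash
python3 plan.py .461 .324 .114 88 6
python3 - <<'E'
from h import *
s=bot.state();c=vision.read_camera("wrist");cv2.imwrite("pics/w1.png",c["pixels"][:,:,::-1]);print(c["tool_from_camera"],c["intrinsics"])
E
```

```text
{'time_s': 1.7, 'joint_positions': [35.0338, 22.2662, -4.9392, 62.8384, 0.0002, 36.9558], 'tool_pos': [0.4616, 0.3236, 0.1898], 'tcp_rot': [[-0.9994, 0.0335, -0.0006], [0.0335, 0.9994, -0.0004], [0.0006, -0.0005, -1.0]], 'wrist_force': [-0.4621, 0.8885, 0.3624], 'finger_gap': 0.0703, 'gripper_force': 0.0}
yaw 88.08 d [-0.0006  0.0004 -0.0758] -0.08
[0.0, 0.0, 0.42, np.float64(0.0)]
[0.0, 0.0, 0.42, np.float64(0.0)]
[0.01, 0.0, 0.42, np.float64(0.0)]
[0.0, 0.0, 0.42, np.float64(0.0)]
[0.01, 0.01, 0.42, np.float64(0.01)]
[0.0, 0.0, 0.43, np.float64(0.0)]
[[-2.97084018e-04 -9.56732078e-01 -2.90970174e-01  7.43889526e-02]
 [ 9.99999855e-01 -4.14659482e-04  3.42420159e-04  1.13647413e-03]
 [-4.48257892e-04 -2.90970030e-01  9.56732063e-01 -7.01995349e-02]
 [ 0.00000000e+00  0.00000000e+00  0.00000000e+00  1.00000000e+00]] [[325.1922621    0.         283.44064404]
 [  0.         325.1922621  212.61281776]
 [  0.           0.           1.        ]]
```

View pics/w1.png

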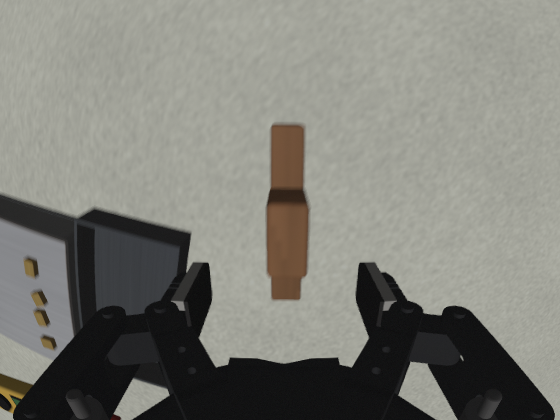

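The wrist view shows the grip block at px (287,235), centred between the fingers (about 283) and aligned. I descend and grip.

Emit:
{"fn": "carry_out", "kwargs": {"rows": [[[70,0,0,0.42,0],[70,0,0,0.42,0],[70,0.01,0,0.42,0],[70,0,0,0.42,0],[70,0.01,0.01,0.42,0],[70,0,0,0.43,0],[70,0,0,0,0],[10,0,0,0,0]]]}}

```text
time_s: 2.55
tool_pos: [0.4605, 0.3244, 0.1145]
tcp_rot: [[-0.999, 0.034, -0.0], [0.034, 0.999, -0.0], [0.0, -0.0, -1.0]]
wrist_force: [0.5, -0.6, 0.2]
finger_gap: 0.0567
gripper_force: 0.0
```

Emit:
{"fn": "carry_out", "kwargs": {"rows": [[[10,0,0,0,0],[10,0,0,0,0],[10,0,0,0,0],[10,0,0,0,0],[10,0,0,0,0],[10,0,0,0,0],[10,0,0,0,0],[10,0,0,0,0]]]}}

```text
time_s: 3.35
tool_pos: [0.461, 0.3246, 0.1153]
tcp_rot: [[-0.999, 0.035, 0.001], [0.035, 0.999, 0.001], [-0.001, 0.001, -1.0]]
wrist_force: [-0.6, -0.5, 7.3]
finger_gap: 0.0255
gripper_force: 52.7
```

Emit:
{"fn": "carry_out", "kwargs": {"rows": [[[10,0,0,-0.5,0],[10,0,0,-0.5,0],[10,0,0,-0.5,0],[10,0,0,-0.5,0],[10,0,0,-0.5,0],[10,0,0,-0.5,0],[10,0,0,-0.5,0],[10,0,0,-0.5,0]]]}}

```text
time_s: 4.15
tool_pos: [0.4605, 0.3243, 0.2352]
tcp_rot: [[-0.999, 0.035, -0.0], [0.035, 0.999, -0.0], [0.0, -0.0, -1.0]]
wrist_force: [-0.4, -0.5, -2.0]
finger_gap: 0.0254
gripper_force: 51.4
```

Run:
```python
from m import *
st()
for n in("top","scene"):
    c=vision.read_camera(n);cv2.imwrite(f"pics/{n}1.png",c["pixels"][:,:,::-1])
    P,H,S,V,Z,X,Y,zone,brown,cov=measure(c)
    b=brown&(Y>.2);zz=Z[b];print(n,b.sum(),np.percentile(zz,[2,50,98]).round(4))
    z0=np.median(zz);f=b&(abs(Z-z0)<.012);print(rect(P[f][:,:2]),np.median(Z[f]),rect(rays(c,px(f),.152)))
```

```text
{'time_s': 4.15, 'joint_positions': [35.1574, 20.8299, -0.307, 68.8796, 0.0031, 37.1423], 'tool_pos': [0.4605, 0.3243, 0.2352], 'tcp_rot': [[-0.9994, 0.0346, -0.0003], [0.0346, 0.9994, -0.0001], [0.0003, -0.0001, -1.0]], 'wrist_force': [-0.3536, -0.4786, -2.0422], 'finger_gap': 0.0254, 'gripper_force': 51.4464}
top 708 [0.1324 0.1504 0.1962]
(array([460.3, 323.5]), array([ 22.4, 135.2]), np.float32(178.07)) 0.1502914895908356 (array([460.1, 321.8]), array([ 24.7, 134.9]), np.float32(178.13))
scene 621 [0.1346 0.1606 0.1998]
(array([509.5, 322.3]), array([21.4, 51.5]), np.float32(177.6)) 0.1554409780827215 (array([501.1, 322.7]), array([21.6, 74. ]), np.float32(177.41))
```

```bash
python3 plan.py .5177 .061 .235 74.55 16
```

```text
{'time_s': 4.25, 'joint_positions': [35.1564, 20.7701, -0.2273, 68.8446, 0.0006, 37.1424], 'tool_pos': [0.4612, 0.3248, 0.2363], 'tcp_rot': [[-0.9994, 0.0347, 0.0022], [0.0347, 0.9994, 0.0016], [-0.0022, 0.0017, -1.0]], 'wrist_force': [0.9398, -0.3463, -1.9638], 'finger_gap': 0.0254, 'gripper_force': 51.659}
yaw 88.01 d [ 0.0565 -0.2638 -0.0013] -13.46
[-0.14, -0.55, 0.0, np.float64(0.14)]
[-0.14, -0.54, 0.0, np.float64(0.14)]
[-0.15, -0.54, 0.0, np.float64(0.14)]
[-0.16, -0.54, 0.0, np.float64(0.14)]
[-0.17, -0.54, 0.0, np.float64(0.14)]
[-0.18, -0.53, 0.0, np.float64(0.14)]
[-0.18, -0.53, 0.0, np.float64(0.14)]
[-0.19, -0.53, 0.0, np.float64(0.14)]
[-0.2, -0.53, 0.01, np.float64(0.14)]
[-0.21, -0.52, 0.0, np.float64(0.14)]
[-0.22, -0.52, 0.01, np.float64(0.14)]
[-0.22, -0.52, 0.0, np.float64(0.14)]
[-0.23, -0.51, 0.01, np.float64(0.14)]
[-0.24, -0.51, 0.0, np.float64(0.14)]
[-0.24, -0.5, 0.01, np.float64(0.14)]
[-0.25, -0.5, 0.0, np.float64(0.14)]
```

Emit:
{"fn": "carry_out", "kwargs": {"rows": [[[10,-0.14,-0.55,0,0.14],[10,-0.14,-0.54,0,0.14],[10,-0.15,-0.54,0,0.14],[10,-0.16,-0.54,0,0.14],[10,-0.17,-0.54,0,0.14],[10,-0.18,-0.53,0,0.14],[10,-0.18,-0.53,0,0.14],[10,-0.19,-0.53,0,0.14]]]}}

```text
time_s: 5.05
tool_pos: [0.4888, 0.1906, 0.2345]
tcp_rot: [[-0.988, 0.153, -0.0], [0.153, 0.988, -0.0], [0.0, -0.0, -1.0]]
wrist_force: [1.0, 0.0, -1.5]
finger_gap: 0.0254
gripper_force: 51.6
```

Emit:
{"fn": "carry_out", "kwargs": {"rows": [[[10,-0.2,-0.53,0,0.14],[10,-0.21,-0.52,0,0.14],[10,-0.22,-0.52,0,0.14],[10,-0.22,-0.52,0,0.14],[10,-0.23,-0.51,0,0.14],[10,-0.24,-0.51,0,0.14],[10,-0.24,-0.5,0,0.14],[10,-0.25,-0.5,0,0.14]]]}}

```text
time_s: 5.85
tool_pos: [0.5169, 0.0589, 0.2345]
tcp_rot: [[-0.963, 0.268, -0.0], [0.268, 0.963, -0.0], [0.0, -0.0, -1.0]]
wrist_force: [0.4, 0.2, -2.1]
finger_gap: 0.0255
gripper_force: 51.6
```

```bash
python3 plan.py .5177 .061 .178 74.55 7
```

```text
{'time_s': 5.85, 'joint_positions': [6.4983, 15.8686, -7.3197, 66.8227, -0.001, 22.036], 'tool_pos': [0.5169, 0.0589, 0.2345], 'tcp_rot': [[-0.9635, 0.2679, -0.0002], [0.2679, 0.9635, -0.0], [0.0002, -0.0001, -1.0]], 'wrist_force': [0.4353, 0.157, -2.0844], 'finger_gap': 0.0255, 'gripper_force': 51.6134}
yaw 74.46 d [ 0.0008  0.0021 -0.0565] 0.09
[-0.0, 0.01, 0.27, np.float64(-0.0)]
[-0.0, 0.01, 0.27, np.float64(-0.0)]
[-0.0, 0.01, 0.27, np.float64(-0.0)]
[-0.0, 0.01, 0.27, np.float64(-0.0)]
[-0.0, 0.01, 0.27, np.float64(-0.0)]
[-0.0, 0.01, 0.27, np.float64(-0.01)]
[-0.01, 0.02, 0.26, np.float64(-0.0)]
```

Emit:
{"fn": "carry_out", "kwargs": {"rows": [[[10,0,0.01,0.27,0],[10,0,0.01,0.27,0],[10,0,0.01,0.27,0],[10,0,0.01,0.27,0],[10,0,0.01,0.27,0],[10,0,0.01,0.27,0],[10,-0.01,0.02,0.26,0],[10,0,0,0,0]]]}}

```text
time_s: 6.65
tool_pos: [0.5175, 0.063, 0.177]
tcp_rot: [[-0.964, 0.266, -0.002], [0.266, 0.964, -0.0], [0.001, -0.001, -1.0]]
wrist_force: [-0.1, -0.6, -2.6]
finger_gap: 0.0254
gripper_force: 51.6
```

Run:
```python
from m import *
st()
for n in("top","scene"):
    c=vision.read_camera(n);im=c["pixels"][:,:,::-1]
    y,x=((160,180) if n=="top" else (130,230));cv2.imwrite(f"pics/{n}2.png",cv2.resize(im[y:y+140,x:x+190],None,fx=4,fy=4,interpolation=2))
```

```text
{'time_s': 6.65, 'joint_positions': [6.9419, 18.0895, -12.9337, 59.0672, 0.0008, 22.3502], 'tool_pos': [0.5175, 0.063, 0.177], 'tcp_rot': [[-0.9641, 0.2657, -0.0016], [0.2657, 0.9641, -0.0002], [0.0015, -0.0006, -1.0]], 'wrist_force': [-0.0823, -0.5933, -2.6275], 'finger_gap': 0.0254, 'gripper_force': 51.5577}
```

View pics/scene2.png

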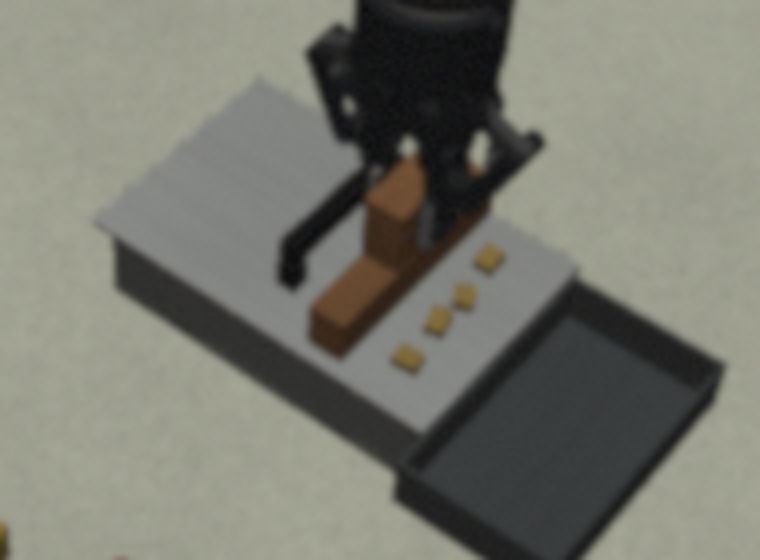

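The scene crop shows the scraper on the cover between the handle and the row of chips (crop px 407–490, 258–358), aligned with them. I sweep now.

Emit:
{"fn": "carry_out", "kwargs": {"rows": [[[10,0,0.15,0.03,0],[10,0,0.2,0,0],[10,0,0.2,0,0],[10,0,0.2,0,0],[10,0,0.2,0,0],[10,0,0.2,0,0],[10,0,0.2,0,0],[10,0,0.2,0,0]]]}}

```text
time_s: 7.55
tool_pos: [0.5305, 0.1083, 0.1773]
tcp_rot: [[-0.964, 0.266, -0.0], [0.266, 0.964, -0.0], [0.0, -0.0, -1.0]]
wrist_force: [0.1, 0.2, -1.7]
finger_gap: 0.0254
gripper_force: 51.6
```

Emit:
{"fn": "carry_out", "kwargs": {"rows": [[[10,0,0.25,0,0],[10,0,0.25,0,0],[10,0,0.25,0,0],[10,0,0.25,0,0],[10,0,0.2,0,0],[10,0,0,0,0],[10,0,0,0,0],[10,0,0,0,0]]]}}

```text
time_s: 8.35
tool_pos: [0.5398, 0.1422, 0.1773]
tcp_rot: [[-0.964, 0.266, -0.0], [0.266, 0.964, -0.0], [0.0, -0.0, -1.0]]
wrist_force: [0.2, -0.6, -1.5]
finger_gap: 0.0251
gripper_force: 51.5
```

```bash
python3 plan.py .5412 .153 .235 74.55 6;python3 - <<'E'
from m import *
c=vision.read_camera("scene");im=c["pixels"][:,:,::-1]
y,x=((130,230));cv2.imwrite(f"pics/s3.png",cv2.resize(im[y:y+150,x:x+200],None,fx=4,fy=4,interpolation=2))
E
```

```text
{'time_s': 8.35, 'joint_positions': [14.7605, 22.0958, -7.0949, 60.8151, -0.0052, 30.192], 'tool_pos': [0.5398, 0.1422, 0.1773], 'tcp_rot': [[-0.9639, 0.2661, -0.0001], [0.2661, 0.9639, -0.0001], [0.0, -0.0001, -1.0]], 'wrist_force': [0.1721, -0.6477, -1.4582], 'finger_gap': 0.0251, 'gripper_force': 51.5074}
yaw 74.57 d [0.0014 0.0108 0.0577] -0.02
[0.01, 0.06, -0.32, np.float64(0.0)]
[0.01, 0.06, -0.32, np.float64(0.0)]
[0.01, 0.06, -0.32, np.float64(0.0)]
[0.01, 0.06, -0.32, np.float64(0.0)]
[0.01, 0.06, -0.32, np.float64(0.0)]
[0.0, 0.06, -0.32, np.float64(0.0)]
```

View pics/s3.png

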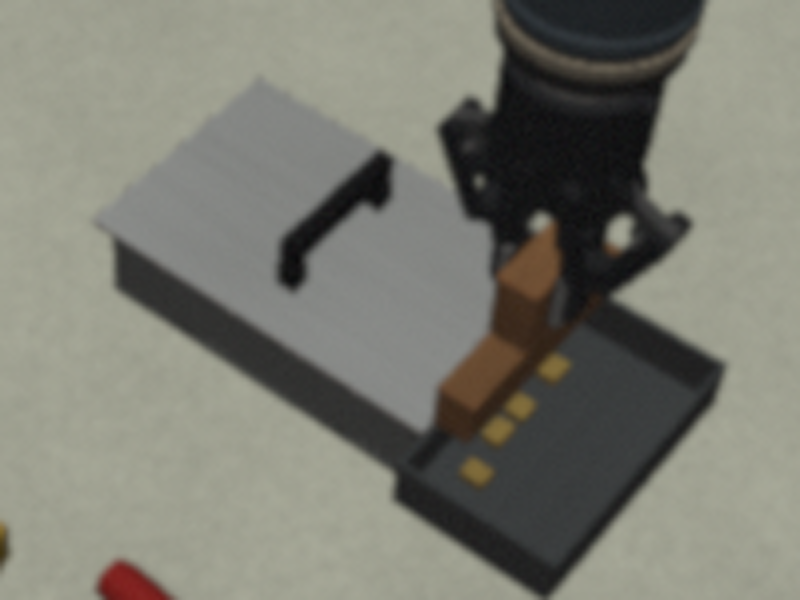

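All four chips lie on the tray floor (crop px 475–555, 368–472) and the cover is still in place. I lift and carry the scraper back.

Emit:
{"fn": "carry_out", "kwargs": {"rows": [[[10,0,0.06,-0.32,0],[10,0,0.06,-0.32,0],[10,0,0.06,-0.32,0],[10,0,0.06,-0.32,0],[10,0,0.06,-0.32,0],[10,0,0.06,-0.32,0],[10,0,0,0,0],[10,0,0,0,0]]]}}

```text
time_s: 9.2
tool_pos: [0.5428, 0.1529, 0.2349]
tcp_rot: [[-0.964, 0.266, 0.0], [0.266, 0.964, 0.0], [-0.0, 0.0, -1.0]]
wrist_force: [-0.2, 0.2, -2.0]
finger_gap: 0.0255
gripper_force: 51.6
```

```bash
python3 plan.py .461 .33 .2 88 16
```

```text
{'time_s': 9.2, 'joint_positions': [15.735, 20.903, -0.2381, 68.8483, -0.0027, 31.1481], 'tool_pos': [0.5428, 0.1529, 0.2349], 'tcp_rot': [[-0.964, 0.2658, 0.0002], [0.2658, 0.964, 0.0], [-0.0002, 0.0001, -1.0]], 'wrist_force': [-0.1584, 0.2428, -2.0073], 'finger_gap': 0.0255, 'gripper_force': 51.6184}
yaw 74.59 d [-0.0818  0.1771 -0.0349] 13.41
[0.26, 0.31, 0.07, np.float64(-0.14)]
[0.26, 0.31, 0.07, np.float64(-0.14)]
[0.25, 0.32, 0.07, np.float64(-0.14)]
[0.25, 0.32, 0.07, np.float64(-0.14)]
[0.24, 0.33, 0.07, np.float64(-0.14)]
[0.24, 0.33, 0.07, np.float64(-0.14)]
[0.23, 0.33, 0.07, np.float64(-0.14)]
[0.23, 0.34, 0.07, np.float64(-0.14)]
[0.23, 0.34, 0.08, np.float64(-0.14)]
[0.22, 0.34, 0.07, np.float64(-0.14)]
[0.21, 0.34, 0.08, np.float64(-0.14)]
[0.21, 0.35, 0.07, np.float64(-0.14)]
[0.21, 0.35, 0.08, np.float64(-0.14)]
[0.2, 0.36, 0.07, np.float64(-0.14)]
[0.19, 0.36, 0.08, np.float64(-0.14)]
[0.19, 0.35, 0.07, np.float64(-0.14)]
```

Emit:
{"fn": "carry_out", "kwargs": {"rows": [[[10,0.26,0.31,0.07,-0.14],[10,0.26,0.31,0.07,-0.14],[10,0.25,0.32,0.07,-0.14],[10,0.25,0.32,0.07,-0.14],[10,0.24,0.33,0.07,-0.14],[10,0.24,0.33,0.07,-0.14],[10,0.23,0.33,0.07,-0.14],[10,0.23,0.34,0.07,-0.14]]]}}

```text
time_s: 10.0
tool_pos: [0.5017, 0.2424, 0.218]
tcp_rot: [[-0.989, 0.15, 0.0], [0.15, 0.989, 0.0], [-0.0, 0.0, -1.0]]
wrist_force: [-0.2, 0.3, -2.1]
finger_gap: 0.0254
gripper_force: 51.7
```

Emit:
{"fn": "carry_out", "kwargs": {"rows": [[[10,0.23,0.34,0.08,-0.14],[10,0.22,0.34,0.07,-0.14],[10,0.21,0.34,0.08,-0.14],[10,0.21,0.35,0.07,-0.14],[10,0.21,0.35,0.08,-0.14],[10,0.2,0.36,0.07,-0.14],[10,0.19,0.36,0.08,-0.14],[10,0.19,0.35,0.07,-0.14]]]}}

```text
time_s: 10.8
tool_pos: [0.4605, 0.3307, 0.1999]
tcp_rot: [[-0.999, 0.033, -0.0], [0.033, 0.999, -0.0], [0.0, -0.0, -1.0]]
wrist_force: [0.4, -0.5, -1.2]
finger_gap: 0.0254
gripper_force: 51.6
```

Run:
```python
from m import *
st()
c=vision.read_camera("top");P,H,S,V,Z,X,Y,zone,brown,cov=measure(c)
print("chips",[round(v,3) for v in Z[zone&(H<25)&(S>70)&(Y<.24)]][::8])
b=brown&(Y>.25)
z=Z[b];m=b&(abs(Z-np.median(z))<.01);print(np.median(z),rect(P[m][:,:2]))
A=np.c_[P[m][:,:2],np.ones(m.sum())];print("tilt",np.linalg.lstsq(A,P[m][:,2],rcond=None)[0])
```

```text
{'time_s': 10.8, 'joint_positions': [35.6856, 22.2584, -3.4443, 64.2994, -0.0, 37.5936], 'tool_pos': [0.4605, 0.3307, 0.1999], 'tcp_rot': [[-0.9994, 0.0333, -0.0], [0.0333, 0.9994, -0.0], [0.0, -0.0, -1.0]], 'wrist_force': [0.4291, -0.4595, -1.1725], 'finger_gap': 0.0254, 'gripper_force': 51.6463}
chips [np.float64(1.174), np.float64(1.174), np.float64(0.008), np.float64(0.008), np.float64(0.008), np.float64(0.008), np.float64(0.009), np.float64(0.005), np.float64(0.008), np.float64(0.009), np.float64(0.004), np.float64(0.012), np.float64(0.011), np.float64(0.008), np.float64(0.007), np.float64(0.005), np.float64(0.009), np.float64(0.007), np.float64(0.009), np.float64(0.007), np.float64(0.007), np.float64(0.011), np.float64(0.633)]
0.11522782772124596 (array([461.3, 330. ]), array([ 23.1, 135.6]), np.float32(179.05))
tilt [0.00106919 0.10454365 0.08006331]
```

Emit:
{"fn": "carry_out", "kwargs": {"rows": [[[10,0,0,0.45,0],[10,0,0,0.45,0],[10,0,0,0.45,0],[10,0,0,0.45,0],[10,0,0,0.45,0],[10,0,0,0.35,0],[10,0,0,0.18,0],[10,0,0,0,0]]]}}

```text
time_s: 11.65
tool_pos: [0.4607, 0.3298, 0.1162]
tcp_rot: [[-0.999, 0.034, -0.001], [0.034, 0.999, -0.0], [0.001, -0.0, -1.0]]
wrist_force: [0.9, 0.2, -1.9]
finger_gap: 0.0254
gripper_force: 51.7
```

```bash
python3 -c "
from h import *
st()"
```

```text
{'time_s': 11.65, 'joint_positions': [35.5912, 25.8845, -10.8301, 53.332, 0.0031, 37.5667], 'tool_pos': [0.4607, 0.3298, 0.1162], 'tcp_rot': [[-0.9994, 0.0345, -0.0007], [0.0345, 0.9994, -0.0004], [0.0007, -0.0005, -1.0]], 'wrist_force': [0.9159, 0.1665, -1.8847], 'finger_gap': 0.0254, 'gripper_force': 51.7364}
```

Not quite touching: about 1 mm left. I ease down until contact.

Emit:
{"fn": "carry_out", "kwargs": {"rows": [[[10,0,0,0.03,0],[10,0,0,0.02,0],[10,0,0,0.01,0],[10,0,0,0,0],[10,0,0,0,0],[30,0,0,0,0],[34,0,0,0,0],[40,0,0,0,0]]]}}

```text
time_s: 12.45
tool_pos: [0.461, 0.3298, 0.1149]
tcp_rot: [[-0.999, 0.035, 0.0], [0.035, 0.999, 0.0], [-0.0, 0.0, -1.0]]
wrist_force: [1.1, 0.4, -0.1]
finger_gap: 0.0398
gripper_force: 0.0
```

Emit:
{"fn": "carry_out", "kwargs": {"rows": [[[50,0,0,0,0],[60,0,0,0,0],[70,0,0,0,0],[70,0,0,0,0],[70,0,0,-0.5,0],[70,0,0,-0.9,0],[70,0,0,-0.9,0],[70,0,0,-0.9,0]]]}}

```text
time_s: 13.25
tool_pos: [0.4608, 0.3297, 0.2119]
tcp_rot: [[-0.999, 0.035, -0.0], [0.035, 0.999, -0.0], [0.0, -0.0, -1.0]]
wrist_force: [1.0, 1.7, 0.1]
finger_gap: 0.0698
gripper_force: 0.0
```

```bash
python3 - <<'E'
from m import *
st()
c=vision.read_camera("top");P,H,S,V,Z,X,Y,zone,brown,cov=measure(c)
b=brown&(Y>.25);f=b&(Z>.015)&(Z<.045);g=b&(Z>.06);print("foot",rect(rays(c,px(f),.032)),"grip",rect(rays(c,px(g),.078)),np.median(Z[g]),np.median(Z[f]))
print("cover",rect(rays(c,px(cov),.06)))
hd=zone&(Z>.082)&(Z<.11)&(V<70)&(Y<.1)&(Y>-.05);print("handle",hd.sum(),rect(rays(c,px(hd),.096)))
ch=(zone&(H<25)&(S>70)&(Y<.24)&(Z<.05)&(Z>-.01)).astype(np.uint8)
k,l,s,ce=cv2.connectedComponentsWithStats(ch)
a=np.radians(74.55);ey=np.array([np.cos(a),np.sin(a)]);ex=np.array([ey[1],-ey[0]]);t0=np.array([.5065,.0205])+.158*ey
for i in range(1,k):
    if s[i,4]>5: q=rays(c,[ce[i]],.01)[0]-t0;print("chip",s[i,4],(q@ex).round(4),(q@ey).round(4))
E
python3 plan.py .5065 .0205 .26 74.55 16
```

```text
{'time_s': 13.25, 'joint_positions': [35.5821, 21.8439, -2.2562, 65.9095, 0.0008, 37.5658], 'tool_pos': [0.4608, 0.3297, 0.2119], 'tcp_rot': [[-0.9994, 0.0346, -0.0001], [0.0346, 0.9994, -0.0001], [0.0001, -0.0001, -1.0]], 'wrist_force': [0.9928, 1.7006, 0.1231], 'finger_gap': 0.0698, 'gripper_force': 0.0}
foot (array([460.8, 328. ]), array([ 26.2, 135. ]), np.float32(178.04)) grip (array([460.5, 325.4]), array([26.1, 49. ]), np.float32(171.19)) 0.07519302479447931 0.030074691039235102
cover (array([506.2,  21.2]), array([149.6, 229.5]), np.float32(74.5))
handle 217 (array([506.2,  20.2]), array([10.6, 88.7]), np.float32(164.52))
chip 42 0.045 -0.0237
chip 39 0.0148 -0.0294
chip 36 -0.0066 -0.0293
chip 42 -0.0406 -0.0299
{'time_s': 13.3, 'joint_positions': [35.5807, 21.645, -1.8875, 66.1725, -0.0004, 37.5646], 'tool_pos': [0.462, 0.3305, 0.2164], 'tcp_rot': [[-0.9994, 0.0346, 0.0042], [0.0346, 0.9994, 0.003], [-0.0041, 0.0031, -1.0]], 'wrist_force': [0.451, 0.1232, 5.9252], 'finger_gap': 0.0697, 'gripper_force': 0.0}
yaw 88.02 d [ 0.0445 -0.31    0.0436] -13.47
[-0.12, -0.64, -0.09, np.float64(0.14)]
[-0.12, -0.64, -0.09, np.float64(0.14)]
[-0.13, -0.64, -0.09, np.float64(0.14)]
[-0.14, -0.64, -0.09, np.float64(0.14)]
[-0.15, -0.63, -0.09, np.float64(0.14)]
[-0.16, -0.63, -0.09, np.float64(0.14)]
[-0.17, -0.63, -0.09, np.float64(0.14)]
[-0.18, -0.63, -0.09, np.float64(0.14)]
[-0.19, -0.62, -0.09, np.float64(0.14)]
[-0.2, -0.62, -0.09, np.float64(0.14)]
[-0.21, -0.62, -0.09, np.float64(0.14)]
[-0.22, -0.62, -0.09, np.float64(0.14)]
[-0.23, -0.61, -0.09, np.float64(0.14)]
[-0.23, -0.61, -0.09, np.float64(0.14)]
[-0.25, -0.61, -0.1, np.float64(0.14)]
[-0.25, -0.6, -0.09, np.float64(0.14)]
```

Four chips are in the tray and the scraper is standing released. Next is the handle.

Emit:
{"fn": "carry_out", "kwargs": {"rows": [[[70,-0.12,-0.64,-0.03,0.14],[70,-0.12,-0.64,0,0.14],[70,-0.13,-0.64,0,0.14],[70,-0.14,-0.64,0,0.14],[70,-0.15,-0.63,0,0.14],[70,-0.16,-0.63,0,0.14],[70,-0.17,-0.63,0,0.14],[70,-0.18,-0.63,0,0.14]]]}}

```text
time_s: 14.1
tool_pos: [0.4829, 0.1741, 0.2117]
tcp_rot: [[-0.988, 0.152, 0.0], [0.152, 0.988, 0.0], [-0.0, 0.0, -1.0]]
wrist_force: [0.9, 0.7, -0.8]
finger_gap: 0.0701
gripper_force: 0.0
```

Emit:
{"fn": "carry_out", "kwargs": {"rows": [[[60,-0.19,-0.62,0,0.14],[60,-0.2,-0.62,0,0.14],[60,-0.21,-0.62,0,0.14],[60,-0.22,-0.62,0,0.14],[60,-0.23,-0.61,0,0.14],[60,-0.23,-0.61,0,0.14],[60,-0.25,-0.61,0,0.14],[60,-0.25,-0.6,0,0.14]]]}}

```text
time_s: 14.9
tool_pos: [0.5055, 0.0189, 0.2117]
tcp_rot: [[-0.964, 0.267, 0.0], [0.267, 0.964, -0.0], [-0.0, -0.0, -1.0]]
wrist_force: [0.7, 0.0, 0.3]
finger_gap: 0.0599
gripper_force: 0.0
```

```bash
python3 plan.py .5065 .0205 .143 74.5 7
python3 - <<'E'
from h import *
c=vision.read_camera("wrist");cv2.imwrite("pics/w5.png",c["pixels"][:,:,::-1])
E
```

```text
{'time_s': 14.9, 'joint_positions': [2.1452, 14.9376, -11.9568, 63.1028, -0.0014, 17.6014], 'tool_pos': [0.5055, 0.0189, 0.2117], 'tcp_rot': [[-0.9638, 0.2665, 0.0001], [0.2665, 0.9638, -0.0], [-0.0001, -0.0, -1.0]], 'wrist_force': [0.7088, 0.0094, 0.2961], 'finger_gap': 0.0599, 'gripper_force': 0.0}
yaw 74.54 d [ 0.001   0.0016 -0.0687] -0.04
[-0.0, 0.01, 0.33, np.float64(0.0)]
[-0.0, 0.01, 0.33, np.float64(0.0)]
[-0.0, 0.01, 0.33, np.float64(0.0)]
[-0.0, 0.01, 0.33, np.float64(0.0)]
[-0.01, 0.01, 0.32, np.float64(0.0)]
[-0.0, 0.0, 0.33, np.float64(0.0)]
[-0.01, 0.01, 0.32, np.float64(0.01)]
```

View pics/w5.png

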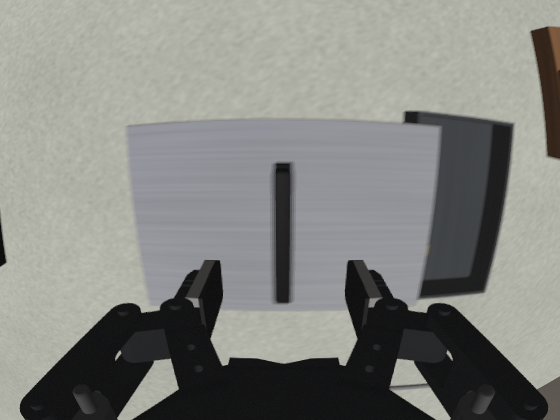

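The wrist view shows the handle at px column 283, midway between the fingers (pads at 208 and 358), with the cover clear of chips. I descend and grip.

Emit:
{"fn": "carry_out", "kwargs": {"rows": [[[60,0,0.01,0.33,0],[60,0,0.01,0.33,0],[60,0,0.01,0.33,0],[60,0,0.01,0.33,0],[60,-0.01,0.01,0.32,0],[60,0,0,0.33,0],[60,-0.01,0.01,0.32,0],[60,0,0,0,0]]], "newtons": 80}}

```text
time_s: 15.75
tool_pos: [0.5059, 0.0214, 0.1417]
tcp_rot: [[-0.964, 0.266, -0.002], [0.266, 0.964, -0.0], [0.002, -0.001, -1.0]]
wrist_force: [-0.1, -0.1, -0.1]
finger_gap: 0.0602
gripper_force: 0.0
```

Emit:
{"fn": "carry_out", "kwargs": {"rows": [[[40,0,0,0,0],[20,0,0,0,0],[3,0,0,0,0],[3,0,0,0,0],[3,0,0,0,0],[3,0,0,0,0],[3,0,0,0,0],[3,0,0,0,0]]]}}

```text
time_s: 16.55
tool_pos: [0.5068, 0.0212, 0.1437]
tcp_rot: [[-0.964, 0.266, 0.001], [0.266, 0.964, -0.0], [-0.001, -0.0, -1.0]]
wrist_force: [-1.2, -1.6, 6.8]
finger_gap: 0.0107
gripper_force: 79.1
```

```bash
python3 -c "
from h import *
st()"
```

```text
{'time_s': 16.55, 'joint_positions': [2.4022, 18.0667, -18.2089, 53.6691, -0.0179, 17.8339], 'tool_pos': [0.5068, 0.0212, 0.1437], 'tcp_rot': [[-0.9639, 0.2661, 0.001], [0.2661, 0.9639, -0.0003], [-0.001, -0.0, -1.0]], 'wrist_force': [-1.216, -1.554, 6.7597], 'finger_gap': 0.0107, 'gripper_force': 79.0628}
```

Gripped. I lift 100 mm straight up, gently.

Emit:
{"fn": "carry_out", "kwargs": {"rows": [[[3,0,0,-0.1,0],[3,0,0,-0.2,0],[3,0,0,-0.2,0],[3,0,0,-0.2,0],[3,0,0,-0.2,0],[3,0,0,-0.2,0],[3,0,0,-0.2,0],[3,0,0,-0.2,0]]]}}

```text
time_s: 17.35
tool_pos: [0.5065, 0.0213, 0.1887]
tcp_rot: [[-0.964, 0.266, 0.0], [0.266, 0.964, 0.0], [-0.0, 0.0, -1.0]]
wrist_force: [0.3, -0.3, -6.4]
finger_gap: 0.0102
gripper_force: 78.1
```

Emit:
{"fn": "carry_out", "kwargs": {"rows": [[[3,0,0,-0.25,0],[3,0,0,-0.3,0],[3,0,0,-0.3,0],[3,0,0,-0.3,0],[3,0,0,-0.3,0],[3,0,0,-0.2,0],[3,0,0,-0.15,0],[3,0,0,-0.05,0]]]}}

```text
time_s: 18.15
tool_pos: [0.5066, 0.0213, 0.244]
tcp_rot: [[-0.964, 0.266, 0.0], [0.266, 0.964, -0.0], [-0.0, 0.0, -1.0]]
wrist_force: [-0.0, -0.3, -6.1]
finger_gap: 0.0107
gripper_force: 78.1
```

Emit:
{"fn": "carry_out", "kwargs": {"rows": [[[3,0,0,0,0],[3,0,0,0,0],[3,0,0,0,0],[3,0,0,0,0],[3,0,0,0,0],[3,0,0,0,0],[3,0,0,0,0],[3,0,0,0,0]]]}}

```text
time_s: 18.95
tool_pos: [0.5065, 0.0213, 0.2436]
tcp_rot: [[-0.964, 0.266, -0.0], [0.266, 0.964, 0.0], [0.0, -0.0, -1.0]]
wrist_force: [-0.8, 0.5, -5.7]
finger_gap: 0.0106
gripper_force: 78.1
```

Run:
```python
from m import *
st()
for n in("top","scene"):
    c=vision.read_camera(n);P=cloud(c);X,Y,Z=P[...,0],P[...,1],P[...,2]
    m=big((X>.35)&(X<.65)&(Y>-.15)&(Y<.2)&(Z>.13)&(Z<.185)&(c["pixels"].min(-1)>70))
    q=P[m];A=np.c_[q[:,:2]-q[:,:2].mean(0),np.ones(len(q))];print(n,m.sum(),np.linalg.lstsq(A,q[:,2],rcond=None)[0].round(4),rect(q[:,:2]))
cv2.imwrite("pics/s6.png",c["pixels"][:,:,::-1])
```

```text
{'time_s': 18.95, 'joint_positions': [2.4111, 14.0916, -8.3263, 67.584, 0.0003, 17.8308], 'tool_pos': [0.5065, 0.0213, 0.2436], 'tcp_rot': [[-0.964, 0.2659, -0.0], [0.2659, 0.964, 0.0], [0.0, -0.0, -1.0]], 'wrist_force': [-0.7597, 0.4852, -5.6989], 'finger_gap': 0.0106, 'gripper_force': 78.1347}
top 110 [0.008  0.0082 0.1579] (array([ 527.8, -100.1]), array([12.5, 47. ]), np.float32(179.53))
scene 4914 [-0.0014  0.0005  0.1602] (array([508.4,  20.1]), array([152.4, 232.8]), np.float32(74.63))
```

View pics/s6.png

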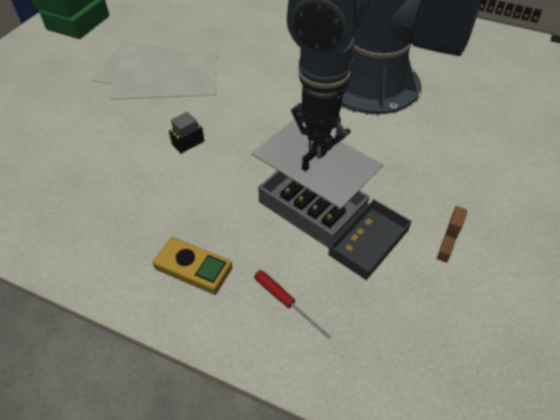

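The cover hangs level about 10 cm above the rim (px 318,160). The four chips are in the tray (px 350–368, 222–247), the scraper stands upright (453,233), and the bystanders are untouched.

```bash
python3 -c "
from cell import order
print(order.job_done())"
```

```text
the job is handed in; nothing more can be done
None
```

The job is handed in: all four chips are in the tray, the scraper stands released on the bench, and the cover is held level about 10 cm above the well; the hand-in returned no verdict.

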